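Pack the last ramekin in the insulated carrier, lid on, clamp snapped down

ROBOT

A 7-joint arm with a two-finger parallel gripper is mounted at the origin on a cart in front of the work surface, level with it; the furniture and walls round the work are solid. World frame = base frame: x ahead of the robot, y to its left, z up, the work surface at z = 0. Lengths are in m, angles in rad, forces in N, time in s.
With the tool pointing down it reaches from about 0.4 to 0.875 m from the base axis. Payload 19.3 kg.
Tool frame: the origin (TCP) lies at the very end of the fingers, on their centre line; the grasp point (between the pads) lies 19 mm behind it; z points along the fingers, y is the direction in which the jaws open and shut (so a half turn about z gives the same grasp; the last joint's range is limited). The gripper opens to 85 mm and grips with 20 to 120 N. Pads are 22 mm wide; open, the fingers measure 114 mm over their backs; the gripper's body (76 mm by 85 mm) begins 54 mm behind the grasp point. The pads swing forward as they close: fully open they stand 13 mm farther back than shut.
Start: joints at [1.053, 0.521, -0.036, 1.599, 0.021, 1.021, -0.113], TCP at [0.271, -0.563, 0.197] pointing down, gripper open.
Joint ranges: [-2.91, 2.91], [-0.3, 2.13], [-1.5, 1.42], [0.17, 2.43], [-1.26, 4.41], [0.16, 1.93], [-2.52, 2.52]. Speed limits (rad/s): [1.89, 1.89, 2.39, 2.39, 3.01, 3.01, 3.01].

INTERFACE

Orientations are given as [roll, pitch, yaw] about the fixed x, y, z axes, in that order (R = Rz(yaw) Ry(pitch) Rx(roll)).
In Python, from workcell import bot gives the robot as it stands.
- The arm moves only by the tool carry_out, never from a script. Its argument "targets" is a list of rows, each a list of 7 numbers: the shift along the tool's x, y, z in mm, then the turn, a rotation vector about the tool's x, y, z in units of 6 degrees (1.0 is 6 degrees), then the closure in counts, from 0 (fully open) to 255 (shut). A call has 1 to 5 rows; each row shifts and turns the commanded pose from where the row before left it, along the tool's axes as they then stand; what a row does not reach is not made up. A row lasts 1/12 s, in which the tool goes at most 41.7 mm and 7.16 degrees, less where a joint would pass 70% of its speed; a pose out of reach is approached as far as the arm can. A call is refused whole if a number of a shift passes 41.7 or a number of a turn 1, either way. A call with a gripper value outside its range is refused whole. The fingers move at their own pace and stop on an object; "force" is the grip in N (left out, the last holds). Time passes only in rows, so rows that do not move let the fingers close. It gives the time, the measured TCP pose, the force and the opening at its end, in the units of the state.
- bot.observe(): the state, without advancing time (a new reading comes with each control period).
- bot.grab_frame(name): name is "scene" or "top"; returns a dict with "color" (420x560x3 uint8, red, green, blue), "z_map" (420x560 float32, m along the optical axis (not along the pixel's ray), 0 where there is no reading), "K" (3x3 intrinsics, pixels), "k1" (the pictures are not rectified: a ray, as slopes to the right and down, at radius r is drawn at 1 + k1 r^2 times it, then the intrinsics apply), "cam_to_world" (4x4, takes a point from camera to world coordinates). Camera axes: x right, y down, z forward; pixel columns grow to the right and rows downward; lengths in m; the calibration is good to about 2 mm. A picture is of the moment at which its call begins.
- bot.job_done(): hands the job in, once; it reports no verdict.
The state is a dict: "clock": time; "qpos": joint angles; "qd": joint speeds; "joint_efforts": joint torques, N m; "position": TCP position; "tool_rot": TCP orientation; "force": force on the tool from outside, world axes, zero at the start; "moment": the same for the moment, N m; "grip_width": finger opening in m.
Only numpy, scipy, OpenCV 4.12 (cv2) and the standard library are available. Lean on these libraries where they do the work, as an engineer would, in place of code of your own. Each camera call takes 0.05 s, during which the arm holds its last target. There are 200 camera calls.

TASK

Get the blue insulated carrier ready for the catering van: set the loose ramekin upright in the empty bay beside the packed one (no dropping, it is ceramic), then lower the deep lid gently over them so it stands fully home on the base's ledge, and only then swing the steel clamp over the lid and press its red tab down until the crossbar snaps under the two sprung prongs and stays. Leave the packed ramekin in its bay and do not disturb the other things on the table.

Things in the scene. Friction and masses are not known exactly. Their poses are not given: they have to be found in the camera images.
- carrier: slate-blue base of the carrier, does not move: 110 (x) x 190 (y) mm, flat ledge round it 12 mm above the table; inside that an upstand 88 x 169 mm outside, top at 22 mm, round two square bays 76 x 76 mm side by side along y (centres y = +39.5 and -39.5 mm, floors at 8 mm, divider top at 21 mm). Origin: centre of underside, z up; -x = front (sprung prongs), +x = rear (clamp hinge)
- empty_bay (a point): centre of the floor of the empty bay (carrier frame 0, -39.5, 8 mm); axes as the carrier
- ramekin: the loose ramekin to be packed: off-white ribbed ceramic cup, 68 mm across the rim, 58 mm across the foot, 37 mm high, 0.12 kg, open side up. Origin: centre of the underside, z up. Standing in a bay it rises 23 mm above the upstand, so it can be held by its upper part
- packed_ramekin: an identical ramekin already standing in the other bay (carrier y about +39.5 mm); origin: centre of the underside
- lid: slate-blue deep lift-off lid (hollow cover), 0.4 kg, right way up: 107 (x) x 188 (y) x 52 mm, walls 6 mm, open below (inside 95 x 176 mm); goes over the upstand with 3.5 mm play each side and stands on the ledge. Fits either way round. Origin: centre of its lower edge. Home: origin 12 mm above the carrier's origin, axes parallel (or half a turn). 86 mm high over the handle
- lid_handle (a point): middle of the grip bar of the lid's black bridge handle, 78 mm above the lid's origin; the bar is 80 mm long along the lid's y, 14 mm wide along x, 16 mm high (70 to 86 mm above the origin; the lid's top face is at 52 mm)
- clamp (a joint): angle of the steel clamp bail, rad: 0 = flat on the seated lid, crossbar snapped under the prongs; 1.57 = straight up; starts leaning back at 1.70 to 1.88. Stiff hinge: stays where it is left. On the way down the crossbar meets the prongs at about 0.1 and must be pushed through with about 10 N at the tab
- clamp_hinge (a point): middle of the clamp's hinge line (along the carrier's y), at carrier frame (68, 0, 68.5) mm. Two 8 mm round arms at y = +62 and -62 mm run 139 mm to the 8 mm crossbar; at joint q the tab point is at hinge + 175 mm x (-cos q, 0, sin q) in the carrier frame
- clamp_tab (a point): middle of the grip area of the clamp's red tab: flat, 36 mm wide along the carrier's y, 10 mm thick, sticking straight out from the middle of the crossbar; this point is 175 mm from the hinge line, 36 mm outside the crossbar and 18 mm inside the tab's end
- strap (a joint): deflection of the sprung strap with two rolled prongs at the carrier's front, rad: 0 = at rest; grows to about 0.07 as the crossbar pushes the prongs outward, then springs back. Prongs at carrier x -83 to -71 mm, y = +47 and -47 mm, tops 80 mm above the table
- kitchen_timer: bystander: round wind-up timer with a red bar on top, 62 mm across, 44 mm high; it may stand where the ramekin could also be
- shaker_0: bystander: white shaker with a handle, 66 x 90 x 106 mm, in front of the garnish box
- mill_1: bystander: glass salt mill with grey top, 44 x 44 x 90 mm, behind the carrier
- spice_jar_2: bystander: spice jar with yellow cap, 45 x 44 x 100 mm, behind the carrier
There are look-alikes about, which are no part of the job. What is shaped like the ramekin but purple is not meant.

How it is judged:
On the way, in this order (a step that is already met when the one before it is completed fails the run):
1. the loose ramekin stands released on the floor of the empty bay, the lid still off and the clamp open (x of ramekin in the frame of carrier between -0.015 and 0.015 m and y of ramekin in the frame of carrier between -0.055 and -0.025 m and z of each of ramekin, packed_ramekin in the frame of carrier below 0.012 m and angle between each of ramekin, packed_ramekin's own z axis and vertical below 0.12 rad and x of packed_ramekin in the frame of carrier between -0.015 and 0.015 m and y of packed_ramekin in the frame of carrier between 0.025 and 0.055 m and contact force between the fingers and ramekin below 0.1 N and value of joint clamp above 1 rad and not (x of lid in the frame of carrier between -0.007 and 0.007 m and y of lid in the frame of carrier between -0.007 and 0.007 m and z of lid in the frame of carrier between 0.009 and 0.015 m and angle between the x axis of lid and the x axis of carrier, either way round below 0.08 rad and angle between lid's own z axis and vertical below 0.03 rad)), for 0.2 s.
2. the lid is fully home on the carrier, with the clamp still open (x of lid in the frame of carrier between -0.007 and 0.007 m and y of lid in the frame of carrier between -0.007 and 0.007 m and z of lid in the frame of carrier between 0.009 and 0.015 m and angle between the x axis of lid and the x axis of carrier, either way round below 0.08 rad and angle between lid's own z axis and vertical below 0.03 rad and x of ramekin in the frame of carrier between -0.015 and 0.015 m and y of ramekin in the frame of carrier between -0.055 and -0.025 m and z of ramekin in the frame of carrier below 0.012 m and angle between ramekin's own z axis and vertical below 0.12 rad and value of joint clamp above 1 rad), for 0.2 s.
At the end, for the whole second after the job is handed in: Both ramekins upright on their bays' floors, the lid home (centred within 7 mm, turned under 0.08 rad, level, standing on the ledge within 3 mm), the clamp flat on it with the crossbar snapped under the prongs (clamp and strap joints each under 0.03 rad), all at rest (x of ramekin in the frame of carrier between -0.015 and 0.015 m and y of ramekin in the frame of carrier between -0.055 and -0.025 m and z of each of ramekin, packed_ramekin in the frame of carrier below 0.012 m and angle between each of ramekin, packed_ramekin's own z axis and vertical below 0.12 rad and x of packed_ramekin in the frame of carrier between -0.015 and 0.015 m and y of packed_ramekin in the frame of carrier between 0.025 and 0.055 m and x of lid in the frame of carrier between -0.007 and 0.007 m and y of lid in the frame of carrier between -0.007 and 0.007 m and z of lid in the frame of carrier between 0.009 and 0.015 m and angle between the x axis of lid and the x axis of carrier, either way round below 0.08 rad and angle between lid's own z axis and vertical below 0.03 rad and value of joint each of clamp, strap below 0.03 rad and linear speed of lid below 0.02 m/s and velocity of joint clamp below 0.05 rad/s); the robot touches nothing.
It fails at once if the loose ramekin was dropped (contact force between the fingers and ramekin below 0.1 N and linear speed of ramekin above 0.6 m/s).
It fails at once if the lid was dropped (contact force between the fingers and lid below 0.1 N and linear speed of lid above 0.6 m/s).
It fails at once if the packed ramekin was taken out of its bay or tipped over (distance of packed_ramekin from where it was at the start of the episode above 0.04 m or angle between packed_ramekin's own z axis and vertical above 0.4 rad).
It fails at once if another thing on the table was pushed away or knocked over (distance of any of kitchen_timer, shaker_0, mill_1, spice_jar_2 from where it was at the start of the episode above 0.03 m).
It also fails if it takes over 72 s, if anything falls off the work surface, if the arm or the gripper's body presses on something with over 40 N, if the wrist force passes 120 N, or if a joint passes its speed limit or range.

## Working session

There is one attempt and no reset: what is moved stays moved. The work goes in short steps, Python scripts to look and compute and a tool call to move; the robot and the scene stay as the last step left them, time stands still between calls to the robot, and variables do not carry over. Pictures are saved under pics/ and viewed, about 8 in all and at most 12, crops included, and the job is handed in when it is done.

Besides the shell and the picture viewer there is one more tool, called as name(argument=value, ...) on one line, values as JSON. carry_out: Moves the arm, as the interface text tells. Its arguments: {"type":"object","properties":{"targets":{"type":"array","items":{"type":"array","items":{"type":"number"}}},"force":{"type":"number"}},"required":["targets"]}

```bash
mkdir -p pics; ls
cat > h.py <<'E'
import numpy as np, cv2
from workcell import bot
def grab(n):
    f=bot.grab_frame(n); return f
def pts(f):
    K=f["K"];k1=f["k1"];z=f["z_map"];h,w=z.shape
    u,v=np.meshgrid(np.arange(w),np.arange(h))
    x=(u-K[0,2])/K[0,0];y=(v-K[1,2])/K[1,1]
    D=np.array([k1,0,0,0],float)
    n=cv2.undistortPoints(np.stack([u,v],-1).reshape(-1,1,2).astype(float),np.array(K,float),D).reshape(h,w,2)
    c=np.dstack([n[...,0]*z,n[...,1]*z,z,np.ones_like(z)])
    p=c@np.array(f["cam_to_world"]).T
    p=p[...,:3]; p[z==0]=np.nan
    return p
def save(f,n,crop=None,s=1):
    im=f["color"][...,::-1]
    if crop: im=im[crop[1]:crop[3],crop[0]:crop[2]]
    cv2.imwrite("pics/"+n,cv2.resize(im,None,fx=s,fy=s))
E
python3 - <<'E'
from h import *
for n in("scene","top"):
    f=grab(n); save(f,n+"0.png",s=1.4); np.savez(n+"0.npz",p=pts(f),c=f["color"]); print(f["cam_to_world"],f["K"],f["k1"])
print(bot.observe())
E
```

```text
pics
[[-0.74676608 -0.39051024  0.53836992 -0.18197074]
 [-0.66469857  0.41055984 -0.62419262  0.9009045 ]
 [ 0.02272054 -0.82397959 -0.56616376  0.90929137]
 [ 0.          0.          0.          1.        ]] [[462.72713098   0.         278.37809337]
 [  0.         462.72713098 202.1102475 ]
 [  0.           0.           1.        ]] -0.06758859266090475
[[ 0.02729066 -0.99423192  0.10372133  0.50031396]
 [-0.99958099 -0.02814348 -0.00676741  0.0065076 ]
 [ 0.00964745 -0.10349318 -0.99458337  1.30803894]
 [ 0.          0.          0.          1.        ]] [[446.71285624   0.         292.32564864]
 [  0.         446.71285624 201.61570422]
 [  0.           0.           1.        ]] 0.047715041089346544
{'clock': 0.1, 'qpos': array([ 1.05278811,  0.52193555, -0.03630332,  1.5999157 ,  0.02118399,
        1.02111152, -0.11278366]), 'qd': array([-9.54994979e-04, -1.32018188e-03,  2.18426493e-04, -3.42588382e-03,
        8.08559281e-05,  1.30995117e-04,  1.16572884e-03]), 'joint_efforts': array([ 3.72334311e-03, -9.28490496e+01,  1.98401526e+00, -3.70528471e+01,
        1.80700142e-02,  5.52860816e-03,  6.70574423e-05]), 'position': array([ 0.27043991, -0.56310371,  0.19610796]), 'tool_rot': array([-3.14060917e+00,  6.68321578e-05,  4.47783691e-01]), 'force': array([-0.29797841, -0.43010175, -0.08711455]), 'moment': array([0.01300902, 0.00506435, 0.00875227]), 'grip_width': 0.08520327732035435}
```

View pics/scene0.png

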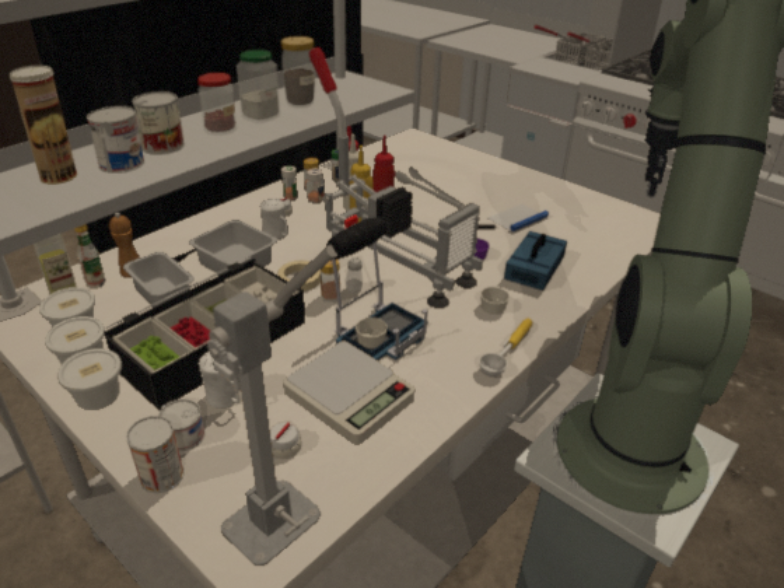

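View pics/top0.png

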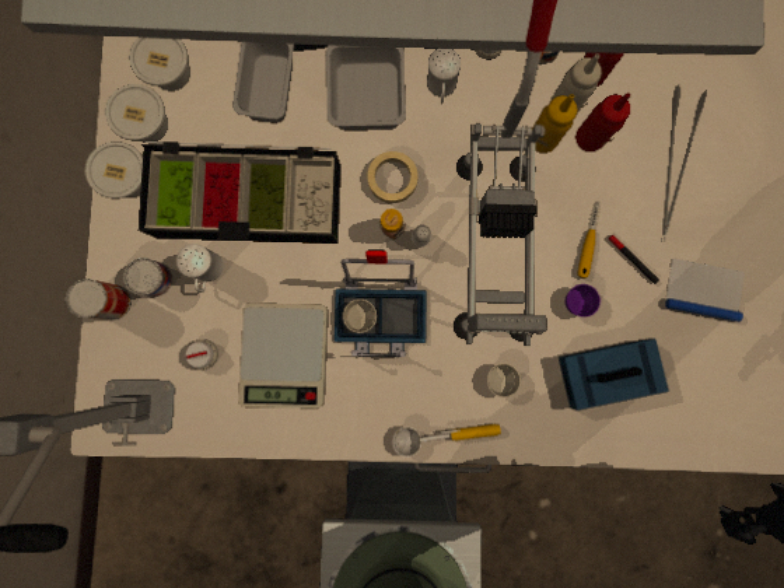

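The carrier with the packed cup is at top-view display px (380,315), and its clamp is upright behind it. The loose ramekin is at (502,379) and the lid at (613,373). The slicer stands at about (505,250). The purple cup at (583,300) is the decoy. The timer is at (199,355).

Run:
```python
from h import *
T=np.load("top0.npz");S=np.load("scene0.npz")
def blue(c):
    h=cv2.cvtColor(c,cv2.COLOR_RGB2HSV);return (h[...,0]>92)&(h[...,0]<118)&(h[...,1]>90)&(h[...,2]>25)
def box(p):
    r=cv2.minAreaRect((p[:,:2]*1000).astype(np.float32));return np.round(r[0],1),np.round(r[1],1),round(r[2],2)
for nm,D in(("top",T),("scene",S)):
    p=D["p"];c=D["c"];b=blue(c);z=p[...,2]
    n,l,st,ce=cv2.connectedComponentsWithStats(b.astype(np.uint8))
    for i in range(1,n):
        if st[i,4]>150:
            q=p[l==i];q=q[~np.isnan(q[:,0])];print(nm,ce[i]*1.4,st[i,4],np.median(q,0).round(3),np.percentile(q[:,2],[2,25,50,75,98]).round(3),box(q))
p=T["p"];z=p[...,2]
def win(x0,x1,y0,y1,z0,z1):
    m=(p[...,0]>x0)&(p[...,0]<x1)&(p[...,1]>y0)&(p[...,1]<y1)&(z>z0)&(z<z1);return p[m]
# surroundings
for nm,(u,v) in dict(ram=(502,379),lid=(613,373),slicerfront=(510,325),packed=(360,313),tab=(376,257),table=(450,380),sl2=(505,205),prong=(378,350),handle=(613,375)).items():
    print(nm,p[int(v/1.4),int(u/1.4)].round(4))
q=p[int(379/1.4)-25:int(379/1.4)+25,int(502/1.4)-25:int(502/1.4)+25].reshape(-1,3)
print("ram", np.sort(q[q[:,2]>.02][:,2])[::20].round(3))
q=win(.3,.8,-.32,-.1,.05,.6);print("slicer",q.min(0),q.max(0))
for y in np.arange(-.32,-.08,.03):
    q=win(.2,.8,y,y+.03,.05,.6);print(y.round(2),q.min(0).round(3) if len(q) else 0,np.percentile(q[:,2],99) if len(q) else 0)
```

```text
top [382.41875   316.5728125] 640 [0.555 0.044 0.011] [0.005 0.009 0.011 0.015 0.024] (array([565.1,  57.4]), array([107.5, 184.8]), 0.11)
top [703.29704142 309.59881657] 338 [ 0.595 -0.607  0.018] [0.008 0.015 0.018 0.02  0.024] (array([ 596.1, -608.8]), array([152.,  18.]), 80.43)
top [614.0104569  373.02713142] 2123 [ 0.464 -0.412  0.051] [0.045 0.049 0.051 0.052 0.056] (array([ 461.9, -415.9]), array([104.6, 187.2]), 13.49)
ram [ 0.4433 -0.1971  0.0054]
lid [ 0.4638 -0.3995  0.0797]
slicerfront [ 0.5444 -0.1769  0.2217]
packed [0.5704 0.0985 0.01  ]
tab [0.6535 0.0586 0.2515]
table [ 0.437  -0.0911 -0.003 ]
sl2 [ 0.7631 -0.1689  0.1946]
prong [0.4935 0.0586 0.0013]
handle [ 0.4612 -0.398   0.0843]
ram [0.021 0.026 0.03  0.033 0.034 0.036 0.072]
slicer [ 0.46838311 -0.3199969   0.05000774] [ 0.79952956 -0.10909372  0.22914743]
-0.32 [ 0.468 -0.32   0.05 ] 0.05359994269679943
-0.29 0 0
-0.26 [ 0.513 -0.247  0.052] 0.22210020956015192
-0.23 [ 0.534 -0.23   0.061] 0.22600139570258507
-0.2 [ 0.535 -0.2    0.054] 0.22449264361605
-0.17 [ 0.536 -0.17   0.053] 0.22493670967022752
-0.14 [ 0.512 -0.14   0.05 ] 0.22311931544581637
-0.11 [ 0.543 -0.11   0.053] 0.062217901413642716
```

Run:
```python
from h import *
from scipy.optimize import least_squares
for nm in("top","scene"):
    D=np.load(nm+"0.npz");p=D["p"];c=D["c"].astype(int);z=p[...,2]
    def win(x,y,r,z0,z1): 
        m=(np.hypot(p[...,0]-x,p[...,1]-y)<r)&(z>z0)&(z<z1);return m
    t=p[win(.45,-.09,.03,-.02,.02)][:,2];print(nm,"table",np.median(t))
    for k,x,y,z0,z1 in(("ram",.443,-.197,.029,.048),("packed",.565,.097,.036,.056)):
        q=p[win(x,y,.06,z0,z1)]
        # hull then circle
        (cx,cy),r=cv2.minEnclosingCircle((q[:,:2]*1000).astype(np.float32));
        h=cv2.convexHull((q[:,:2]*1000).astype(np.float32))[:,0]
        s=least_squares(lambda a:np.hypot(h[:,0]-a[0],h[:,1]-a[1])-a[2],[cx,cy,34],loss="soft_l1").x
        print(k,len(q),np.round([cx,cy,r],1),s.round(1),np.median(q[:,2]).round(4))
    for k,x,y,z0,z1,r in(("handle",.462,-.416,.072,.095,.07),("lidtop",.462,-.416,.045,.06,.13),("carrier+",.565,.057,.007,.03,.13),("clamp",.65,.057,.18,.28,.13),("prongs",.49,.057,.06,.09,.09)):
        m=win(x,y,r,z0,z1)
        if k=="prongs": m&=p[...,0]<.51
        if k in("lidtop","carrier+"): m&=(c[...,2]>c[...,0]+8)
        if k=="handle": m&=c.sum(-1)<150
        q=p[m]
        if len(q)<4: print(k,len(q));continue
        R=cv2.minAreaRect((q[:,:2]*1000).astype(np.float32));print(k,len(q),np.round(R[0],1),np.round(R[1],1),round(R[2],1),np.median(q,0).round(4),q.min(0).round(3),q.max(0).round(3))
    r=(c[...,0]>100)&(c[...,1]<60)&win(.66,.057,.06,.15,.3);q=p[r];print("tab",len(q),q.mean(0),q.min(0),q.max(0)) if len(q) else 0
```

```text
top table -0.0010533574199034224
ram 80 [ 441.8 -196.9   33.9] [ 442.  -196.8   33.2] 0.0343
packed 87 [562.4  96.8  33.9] [562.4  96.9  33.4] 0.0424
handle 167 [ 460.2 -417.1] [16.8 77.8] 13.3 [ 0.4596 -0.4131  0.0832] [ 0.444 -0.456  0.072] [ 0.474 -0.38   0.088]
lidtop 2325 [ 461.2 -415.5] [105.7 188.5] 13.3 [ 0.4627 -0.4135  0.0506] [ 0.392 -0.517  0.045] [ 0.529 -0.313  0.059]
carrier+ 856 [564.6  57.4] [107.6 185.7] 1.5 [0.5647 0.0537 0.0125] [ 0.51  -0.037  0.007] [0.619 0.15  0.027]
clamp 281 [655.8  58.1] [ 18.9 130.3] 0.7 [0.6529 0.0561 0.2142] [ 0.646 -0.007  0.181] [0.665 0.123 0.262]
prongs 34 [488.5  55.6] [104.3   8.3] 89.9 [0.4897 0.0965 0.078 ] [0.484 0.003 0.071] [0.493 0.108 0.083]
tab 57 [0.65839275 0.05748221 0.25681415] [0.65253505 0.0398752  0.22812431] [0.66307315 0.07527476 0.26210764]
scene table -0.00195499718829506
ram 73 [ 438.1 -195.8   36.8] [ 437.6 -195.3   34.8] 0.0326
packed 100 [559.2  98.2  36.8] [559.5  98.5  34.4] 0.0409
handle 51 [ 458.8 -413.6] [13.3 80.7] 14.0 [ 0.4557 -0.4118  0.0821] [ 0.444 -0.454  0.073] [ 0.47  -0.375  0.087]
lidtop 711 [ 456.2 -412.1] [103.5 193.3] 12.9 [ 0.4492 -0.3984  0.0496] [ 0.386 -0.514  0.045] [ 0.524 -0.312  0.056]
carrier+ 355 [555.8  58.5] [136.1 171.2] 5.5 [0.5224 0.0572 0.0135] [ 0.483 -0.031  0.007] [0.618 0.15  0.025]
clamp 73 [654.9  83.6] [17.8 86.4] 6.6 [0.6529 0.0649 0.2509] [0.642 0.04  0.18 ] [0.666 0.126 0.26 ]
prongs 44 [486.   55.9] [ 12.4 105. ] 0.4 [0.4834 0.0599 0.0742] [0.48  0.003 0.06 ] [0.492 0.108 0.082]
tab 32 [0.65502016 0.0632178  0.25495437] [0.64965414 0.04168081 0.24404187] [0.66216327 0.08012762 0.25977782]
```

```bash
cat >> h.py <<'E'
def plan(x,y,z,yaw,n,start=None):
    """rows from the present pose (tool down) to target, yaw in deg"""
    s=bot.observe(); p=np.array(s["position"]) if start is None else np.array(start[:3]); w=s["tool_rot"][2] if start is None else np.radians(start[3])
    d=(np.array([x,y,z])-p)*1000; t=(np.radians(yaw)-w)/n
    out=[]
    for i in range(n):
        a=w+i*t; k=d/n
        out.append([round(float(v),1) for v in (k[0]*np.cos(a)+k[1]*np.sin(a), k[0]*np.sin(a)-k[1]*np.cos(a), -k[2])]+[0,0,round(float(-np.degrees(t)/6),3)])
    for r in out: print(r)
E
python3 -c "
from h import *
plan(.442,-.197,.15,90,15)"
```

```text
[20.9, -17.0, 3.1, 0, 0, -0.715]
[22.1, -15.4, 3.1, 0, 0, -0.715]
[23.2, -13.7, 3.1, 0, 0, -0.715]
[24.1, -12.0, 3.1, 0, 0, -0.715]
[25.0, -10.1, 3.1, 0, 0, -0.715]
[25.7, -8.2, 3.1, 0, 0, -0.715]
[26.2, -6.3, 3.1, 0, 0, -0.715]
[26.6, -4.3, 3.1, 0, 0, -0.715]
[26.9, -2.3, 3.1, 0, 0, -0.715]
[27.0, -0.3, 3.1, 0, 0, -0.715]
[26.9, 1.7, 3.1, 0, 0, -0.715]
[26.7, 3.7, 3.1, 0, 0, -0.715]
[26.3, 5.7, 3.1, 0, 0, -0.715]
[25.8, 7.7, 3.1, 0, 0, -0.715]
[25.2, 9.6, 3.1, 0, 0, -0.715]
```

carry_out(targets=[[21, -17, 3, 0, 0, -0.715, 0], [22, -15.4, 3, 0, 0, -0.715, 0], [23, -13.7, 3, 0, 0, -0.715, 0], [24, -12, 3, 0, 0, -0.715, 0], [25, -10, 3, 0, 0, -0.715, 0]], force=30)

```text
clock: 0.52
position: [0.3279, -0.4404, 0.1813]
tool_rot: [-3.141, -0.0, 0.826]
force: [0.5, 0.8, 0.0]
grip_width: 0.0855
```

carry_out(targets=[[25.7, -8.2, 3, 0, 0, -0.715, 0], [26.2, -6.3, 3, 0, 0, -0.715, 0], [26.6, -4.3, 3, 0, 0, -0.715, 0], [26.9, -2.3, 3, 0, 0, -0.715, 0], [27, -0.3, 3, 0, 0, -0.715, 0]])

```text
clock: 0.93
position: [0.3852, -0.3183, 0.1664]
tool_rot: [-3.141, -0.0, 1.2]
force: [-0.4, -0.1, 0.3]
grip_width: 0.0855
```

carry_out(targets=[[27, 1.7, 3, 0, 0, -0.715, 0], [26.7, 3.7, 3, 0, 0, -0.715, 0], [26.3, 5.7, 3, 0, 0, -0.715, 0], [25.8, 7.7, 3, 0, 0, -0.715, 0], [25.2, 9.6, 3, 0, 0, -0.715, 0]])

```text
clock: 1.35
position: [0.4424, -0.1963, 0.1514]
tool_rot: [-3.141, -0.0, 1.574]
force: [1.0, 0.1, -1.0]
grip_width: 0.0853
```

carry_out(targets=[[0, 0, 0, 0, 0, 0, 0], [0, 0, 0, 0, 0, 0, 0]])

```text
clock: 1.52
position: [0.4424, -0.1964, 0.1513]
tool_rot: [-3.141, -0.001, 1.573]
force: [-0.4, -0.6, -0.6]
grip_width: 0.0855
```

Run:
```python
from h import *
f=grab("scene");p=pts(f);save(f,"s1.png",(280,120,440,280),4)
z=p[...,2];m=(z>.15)&(z<.19)&(np.hypot(p[...,0]-.442,p[...,1]+.197)<.09)
q=p[m];print(len(q),q.min(0),q.max(0))
v,u=np.where(m);print(u.min(),u.max(),v.min(),v.max())
a=q[q[:,0]<.442];b=q[q[:,0]>=.442]
for k in(a,b):
  if len(k): print(len(k),k.min(0).round(4),k.max(0).round(4))
```

```text
2 [ 0.53106123 -0.208429    0.17518808] [ 0.53172748 -0.20018731  0.18684688]
335 337 159 163
2 [ 0.5311 -0.2084  0.1752] [ 0.5317 -0.2002  0.1868]
```

View pics/s1.png

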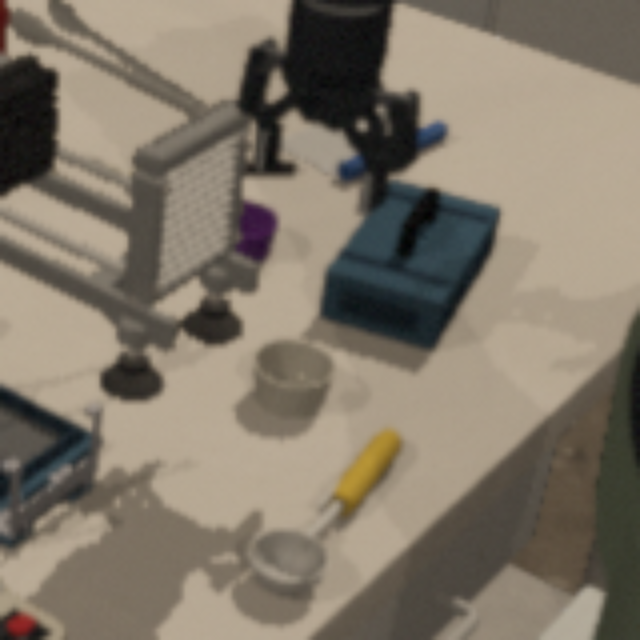

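carry_out(targets=[[0, 0, 35, 0, 0, 0, 0], [0, 0, 35, 0, 0, 0, 0], [0, 0, 25, 0, 0, 0, 0], [0, 0, 15, 0, 0, 0, 0], [0, 0, 10, 0, 0, 0, 0]])

```text
clock: 1.98
position: [0.4408, -0.1983, 0.0298]
tool_rot: [-3.139, -0.0, 1.569]
force: [0.3, 0.0, 0.3]
grip_width: 0.0854
```

carry_out(targets=[[0, 0, 8, 0, 0, 0, 0], [0, 0, 7, 0, 0, 0, 0], [0, 0, 0, 0, 0, 0, 0]])

```text
clock: 2.23
position: [0.4419, -0.1978, 0.016]
tool_rot: [-3.141, -0.0, 1.57]
force: [-0.8, 0.1, -0.6]
grip_width: 0.0853
```

Run:
```python
from h import *
f=grab("scene");save(f,"s2.png",(300,150,420,240),6)
```

```text
(no output)
```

View pics/s2.png

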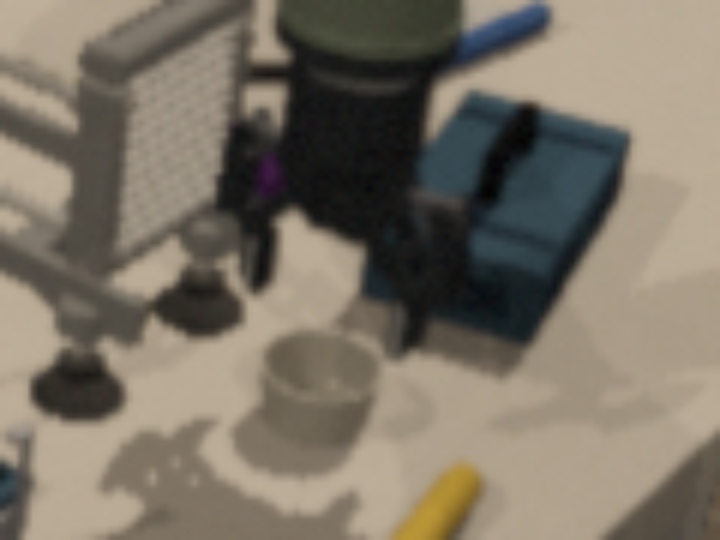

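Run:
```python
from h import *
f=grab("scene");p=pts(f)
for u,v in((258,270),(255,250),(400,345),(405,325),(410,310),(320,345),(440,240),(258,220)):
    uu,vv=u//6+300,v//6+150; print(u,v,p[vv,uu].round(3),f["color"][vv,uu])
f=grab("top");p=pts(f);save(f,"t2.png",(300,210,440,315),5)
for k in range(-6,7,1):print(p[271,358+3*k].round(3),end=' ')
```

```text
258 270 [ 0.485 -0.197  0.074] [20 18 16]
255 250 [ 0.484 -0.185  0.096] [60 55 51]
400 345 [ 0.389 -0.185  0.079] [65 61 55]
405 325 [ 0.389 -0.187  0.089] [42 39 36]
410 310 [ 0.386 -0.185  0.104] [27 28 25]
320 345 [ 0.456 -0.221  0.028] [119 109  92]
440 240 [ 0.374 -0.184  0.15 ] [24 26 24]
258 220 [ 0.483 -0.185  0.116] [20 19 21]
[ 0.439 -0.146 -0.002] [ 0.439 -0.155 -0.001] [ 0.439 -0.164 -0.006] [ 0.44  -0.171  0.006] [ 0.44  -0.18   0.006] [ 0.457 -0.133  0.377] [ 0.459 -0.136  0.398] [ 0.459 -0.14   0.411] [ 0.46  -0.144  0.421] [ 0.461 -0.145  0.448] [ 0.461 -0.151  0.448] [ 0.462 -0.156  0.449] [ 0.462 -0.161  0.454]
```

View pics/t2.png

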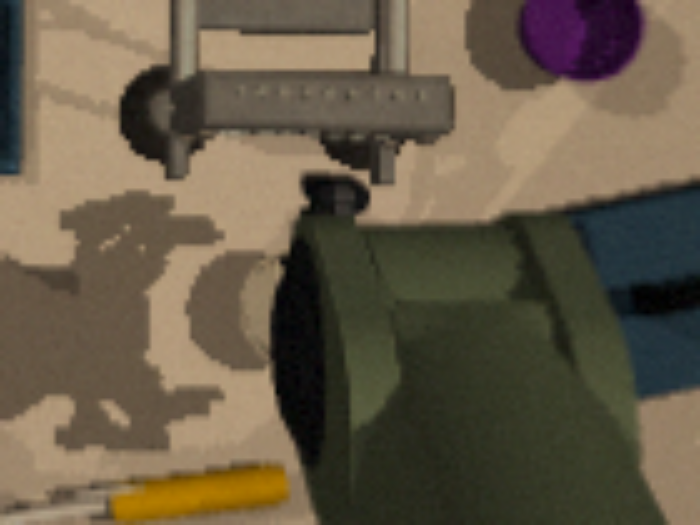

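Run:
```python
from h import *
f=grab("scene");p=pts(f);c=f["color"].astype(int).sum(-1)
print(bot.observe()["position"],bot.observe()["force"])
for v in range(186,212):
    print(v,[(u,*p[v,u].round(3)) for u in list(range(340,346,2))+list(range(364,372,2)) if c[v,u]<200 and p[v,u,2]>.03])
```

```text
[ 0.4425943  -0.19778498  0.01731845] [-1.10384263 -0.49832628  0.15860916]
186 [(340, np.float64(0.495), np.float64(-0.187), np.float64(0.11)), (342, np.float64(0.488), np.float64(-0.188), np.float64(0.112)), (344, np.float64(0.479), np.float64(-0.185), np.float64(0.118)), (364, np.float64(0.407), np.float64(-0.185), np.float64(0.149)), (366, np.float64(0.403), np.float64(-0.189), np.float64(0.149)), (368, np.float64(0.406), np.float64(-0.208), np.float64(0.139)), (370, np.float64(0.389), np.float64(-0.189), np.float64(0.156))]
187 [(340, np.float64(0.491), np.float64(-0.182), np.float64(0.11)), (342, np.float64(0.488), np.float64(-0.188), np.float64(0.108)), (344, np.float64(0.481), np.float64(-0.19), np.float64(0.111)), (364, np.float64(0.41), np.float64(-0.19), np.float64(0.142)), (366, np.float64(0.415), np.float64(-0.214), np.float64(0.129)), (368, np.float64(0.409), np.float64(-0.214), np.float64(0.131)), (370, np.float64(0.467), np.float64(-0.339), np.float64(0.048))]
188 [(340, np.float64(0.494), np.float64(-0.186), np.float64(0.103)), (342, np.float64(0.486), np.float64(-0.
[... 4819 characters left out ...]
092)), (370, np.float64(0.385), np.float64(-0.198), np.float64(0.09))]
204 [(368, np.float64(0.384), np.float64(-0.184), np.float64(0.093)), (370, np.float64(0.384), np.float64(-0.198), np.float64(0.087))]
205 [(368, np.float64(0.387), np.float64(-0.192), np.float64(0.084)), (370, np.float64(0.385), np.float64(-0.202), np.float64(0.08))]
206 [(366, np.float64(0.391), np.float64(-0.187), np.float64(0.081)), (368, np.float64(0.387), np.float64(-0.193), np.float64(0.079)), (370, np.float64(0.384), np.float64(-0.2), np.float64(0.077))]
207 [(366, np.float64(0.391), np.float64(-0.188), np.float64(0.077)), (368, np.float64(0.386), np.float64(-0.192), np.float64(0.077))]
208 []
209 []
210 []
211 []
```

The fingertips are actually at z≈0.072 although the TCP reads 0.016. In the picture they are clearly above the rim too, so I'll go down in steps and check against the camera.

carry_out(targets=[[0, 0, 12, 0, 0, 0, 0], [0, 0, 12, 0, 0, 0, 0], [0, 0, 11, 0, 0, 0, 0], [0, 0, 0, 0, 0, 0, 0], [0, 0, 0, 0, 0, 0, 0]])

```text
clock: 2.85
position: [0.442, -0.1974, -0.0185]
tool_rot: [-3.141, -0.0, 1.571]
force: [0.4, 0.2, 0.6]
grip_width: 0.0853
```

```bash
cat >> h.py <<'E'
def tips(x=.442,y=-.197):
    f=grab("scene");p=pts(f);c=f["color"].astype(int).sum(-1)
    b=cv2.inRange(f["color"],(0,0,0),(75,75,75))>0
    for nm,s in(("near",p[...,0]<x),("far",p[...,0]>x)):
        m=b&s&(np.abs(p[...,1]-y)<.03)&(np.abs(p[...,0]-x)<.062)&(p[...,2]>.012)&(p[...,2]<.3)
        q=p[m]; q=q[np.argsort(q[:,2])][:12]; print(nm,m.sum(),np.median(q,0).round(4) if len(q) else "",q[:,2].round(3))
    return f
E
python3 - <<'E'
from h import *
f=tips();save(f,"s3.png",(300,150,420,240),6)
E
```

```text
near 744 [ 0.3881 -0.1919  0.0457] [0.033 0.042 0.043 0.044 0.045 0.046 0.046 0.047 0.047 0.048 0.051 0.052]
far 246 [ 0.4838 -0.1902  0.0425] [0.035 0.037 0.038 0.038 0.039 0.041 0.044 0.044 0.045 0.046 0.046 0.047]
```

View pics/s3.png

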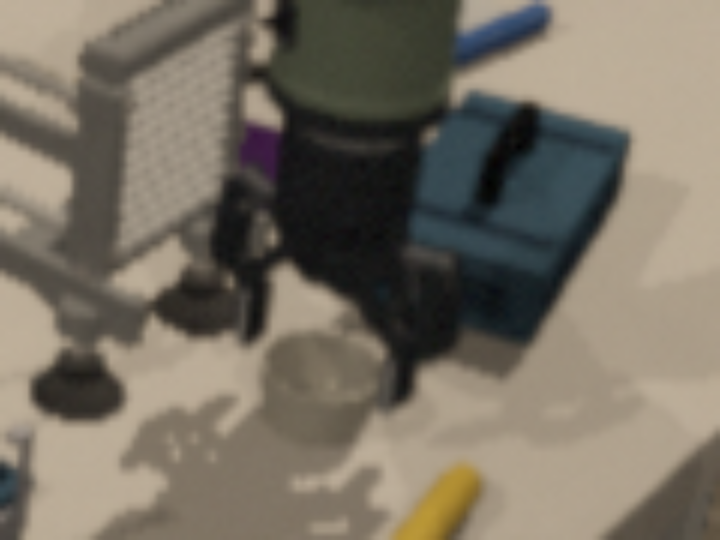

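carry_out(targets=[[0, 0, 7, 0, 0, 0, 0], [0, 0, 6, 0, 0, 0, 0], [0, 0, 0, 0, 0, 0, 0]])

```text
clock: 3.15
position: [0.4418, -0.1974, -0.0322]
tool_rot: [-3.141, -0.0, 1.571]
force: [-1.9, 0.9, -0.1]
grip_width: 0.0853
```

carry_out(targets=[[0, 0, 0, 0, 0, 0, 40], [0, 0, 0, 0, 0, 0, 60], [0, 0, 0, 0, 0, 0, 80], [0, 0, 0, 0, 0, 0, 100], [0, 0, 0, 0, 0, 0, 100]], force=30)

```text
clock: 3.57
position: [0.4421, -0.1975, -0.031]
tool_rot: [3.142, 0.0, 1.571]
force: [-1.5, 0.3, 6.3]
grip_width: 0.0655
```

carry_out(targets=[[0, 0, 0, 0, 0, 0, 100], [0, 0, 0, 0, 0, 0, 100], [0, 0, 0, 0, 0, 0, 100], [0, 0, 0, 0, 0, 0, 100]])

```text
clock: 3.9
position: [0.4421, -0.1975, -0.031]
tool_rot: [3.142, 0.0, 1.571]
force: [-2.3, 1.6, 6.2]
grip_width: 0.0655
```

Run:
```python
from h import *
f=tips();save(f,"s4.png",(300,150,420,240),6)
```

```text
near 756 [ 0.3986 -0.1895  0.0258] [0.021 0.022 0.024 0.025 0.025 0.026 0.026 0.027 0.028 0.028 0.029 0.031]
far 255 [ 0.4734 -0.1924  0.0414] [0.018 0.021 0.037 0.037 0.038 0.041 0.042 0.042 0.042 0.043 0.043 0.043]
```

View pics/s4.png

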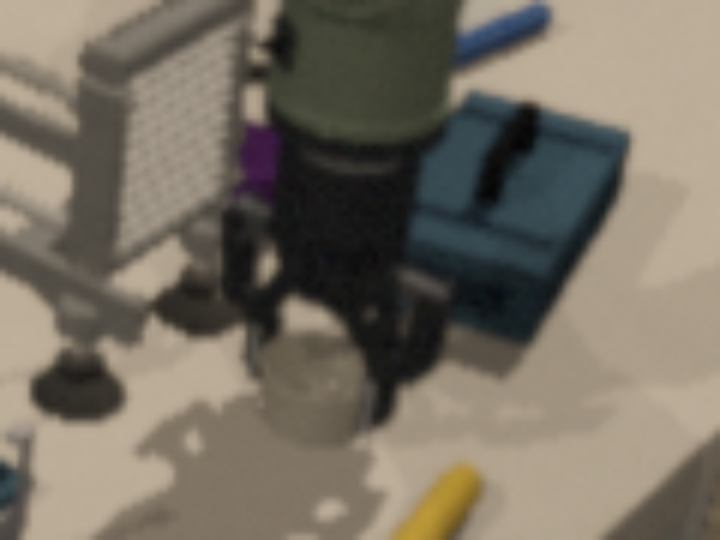

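carry_out(targets=[[0, 0, -10, 0, 0, 0, 100], [0, 0, -15, 0, 0, 0, 100], [0, 0, -25, 0, 0, 0, 100], [0, 0, -25, 0, 0, 0, 100], [0, 0, -25, 0, 0, 0, 100]])

```text
clock: 4.37
position: [0.4419, -0.1974, 0.0704]
tool_rot: [-3.141, -0.0, 1.571]
force: [-0.1, -0.7, -0.4]
grip_width: 0.0657
```

carry_out(targets=[[20, 0, 0, 0, 0, 0, 100], [30, 0, 0, 0, 0, 0, 100], [30, 0, 0, 0, 0, 0, 100], [30, 0, 0, 0, 0, 0, 100], [30, 0, 0, 0, 0, 0, 100]])

```text
clock: 4.78
position: [0.442, -0.0564, 0.0695]
tool_rot: [3.141, 0.0, 1.57]
force: [0.5, -0.6, -1.0]
grip_width: 0.0652
```

carry_out(targets=[[25, 20, 0, 0, 0, 0, 100], [20, 28, 0, 0, 0, 0, 100], [15, 28, 0, 0, 0, 0, 100], [10, 25, 0, 0, 0, 0, 100], [5, 22, 0, 0, 0, 0, 100]])

```text
clock: 5.2
position: [0.5667, 0.0196, 0.0696]
tool_rot: [3.141, -0.001, 1.573]
force: [0.0, -0.6, -0.6]
grip_width: 0.066
```

carry_out(targets=[[0, 0, 0, 0, 0, 0, 100], [0, 0, 0, 0, 0, 0, 100]])

```text
clock: 5.37
position: [0.5655, 0.0179, 0.069]
tool_rot: [3.142, -0.0, 1.571]
force: [-1.1, -0.1, -1.4]
grip_width: 0.0649
```

Run:
```python
from h import *
f=grab("scene");p=pts(f);save(f,"s5.png",(200,140,340,260),5)
z=p[...,2];c=f["color"].astype(int)
# ramekin candidates: bright non-blue points 0.05<z<.16
m=(np.hypot(p[...,0]-.565,p[...,1]-.0175)<.045)&(z>.05)&(z<.16)&(c.sum(-1)>220)&(np.ptp(c,axis=-1)<70)
q=p[m];print(len(q),q.min(0).round(4),q.max(0).round(4),np.median(q,0).round(4),bot.observe()["position"])
```

```text
334 [ 0.5215 -0.0137  0.0971] [0.6017 0.0587 0.1596] [0.5707 0.0279 0.1185] [0.56468833 0.01741963 0.06889894]
```

View pics/s5.png

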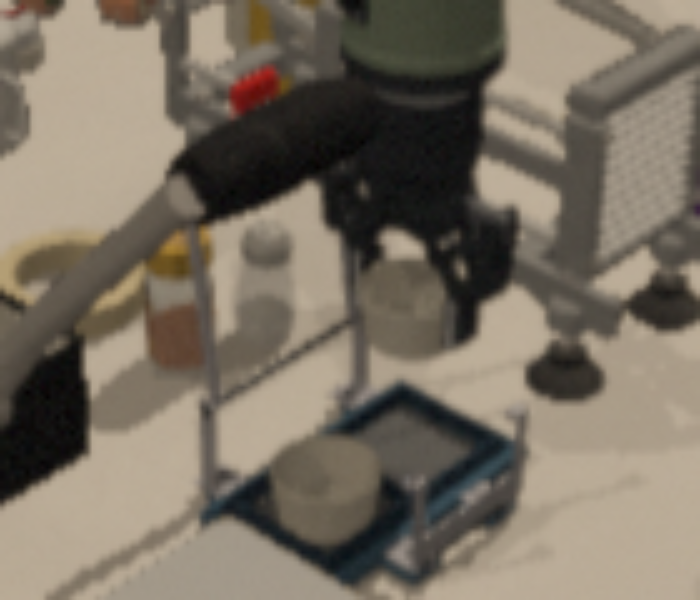

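Held upright with the foot at z≈0.098, over the empty bay. Now lowering it.

carry_out(targets=[[0, 0, 20, 0, 0, 0, 100], [0, 0, 22, 0, 0, 0, 100], [0, 0, 15, 0, 0, 0, 100], [0, 0, 10, 0, 0, 0, 100], [0, 0, 0, 0, 0, 0, 100]])

```text
clock: 5.83
position: [0.5636, 0.0171, 0.0003]
tool_rot: [-3.139, 0.0, 1.571]
force: [-0.1, 0.1, -0.7]
grip_width: 0.0654
```

carry_out(targets=[[0, 0, 8, 0, 0, 0, 100], [0, 0, 7, 0, 0, 0, 100], [0, 0, 4, 0, 0, 0, 100], [0, 0, 3, 0, 0, 0, 100], [0, 0, 0, 0, 0, 0, 100]])

```text
clock: 6.25
position: [0.5651, 0.0174, -0.0195]
tool_rot: [-3.142, 0.001, 1.571]
force: [-6.7, -1.4, 22.1]
grip_width: 0.0654
```

carry_out(targets=[[0, 0, 1.5, 0, 0, 0, 100], [0, 0, 1, 0, 0, 0, 100], [0, 0, 0, 0, 0, 0, 100], [0, 0, 0, 0, 0, 0, 100]])

```text
clock: 6.58
position: [0.5653, 0.0174, -0.0201]
tool_rot: [3.141, 0.001, 1.571]
force: [-16.1, -1.5, 61.6]
grip_width: 0.0656
```

carry_out(targets=[[0, 0, -1.5, 0, 0, 0, 100], [0, 0, -1.2, 0, 0, 0, 100], [0, 0, 0, 0, 0, 0, 100]])

```text
clock: 6.83
position: [0.5655, 0.0174, -0.0193]
tool_rot: [3.141, 0.0, 1.571]
force: [-3.9, 0.0, 18.0]
grip_width: 0.0656
```

Run:
```python
from h import *
f=grab("scene");p=pts(f);save(f,"s6.png",(220,180,310,255),8);np.savez("s6.npz",p=p,c=f["color"])
print(bot.observe()["force"],bot.observe()["position"])
```

```text
[-4.75689465 -0.59679219 19.11804912] [ 0.5654883   0.01743046 -0.0192745 ]
```

View pics/s6.png

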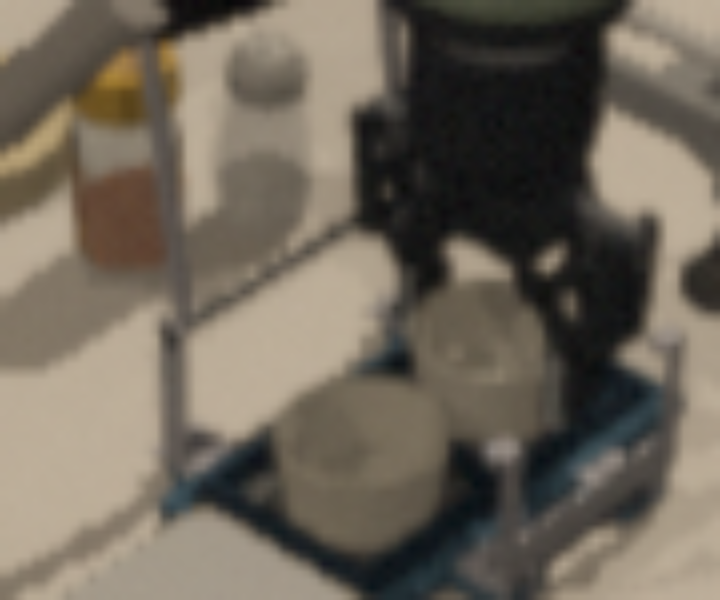

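Run:
```python
from h import *
D=np.load("s6.npz");p=D["p"];c=D["c"].astype(int);z=p[...,2]
g=(c.sum(-1)>200)&(np.ptp(c,axis=-1)<75)
for k,x,y in(("new",.563,.0175),("packed",.563,.097)):
    m=g&(np.hypot(p[...,0]-x,p[...,1]-y)<.045)&(z>.03)&(z<.065)
    q=p[m];top=np.percentile(q[:,2],[50,80,90,95,99]).round(4);print(k,len(q),top)
    m2=m&(z>.038);q=p[m2]
    print(q.min(0).round(4),q.max(0).round(4))
    n=np.linalg.lstsq(np.c_[q[:,:2]-[x,y],np.ones(len(q))],q[:,2],rcond=None)[0];print(n.round(3))
f=grab("top");pt=pts(f);zt=pt[...,2];ct=f["color"].astype(int)
for x,y in((.563,.0175),(.563,.097)):
    q=pt[(np.hypot(pt[...,0]-x,pt[...,1]-y)<.042)&(zt>.034)&(zt<.06)&(ct.sum(-1)>200)]
    print(len(q)); 
    if len(q): print(np.percentile(q[:,2],[50,95]).round(4),q.min(0).round(4),q.max(0).round(4))
```

```text
new 155 [0.0407 0.0454 0.0476 0.0489 0.0563]
[ 0.5234 -0.0124  0.038 ] [0.6043 0.0547 0.0628]
[-0.004 -0.005  0.044]
packed 172 [0.038  0.0415 0.0431 0.0446 0.0463]
[0.5263 0.0524 0.0381] [0.5945 0.1346 0.0483]
[-0.01   0.003  0.041]
0
6
[0.0428 0.0468] [0.5344 0.1141 0.0369] [0.5909 0.1271 0.0469]
```

carry_out(targets=[[0, 0, 0, 0, 0, 0, 60], [0, 0, 0, 0, 0, 0, 50], [0, 0, 0, 0, 0, 0, 40], [0, 0, 0, 0, 0, 0, 30], [0, 0, 0, 0, 0, 0, 20]], force=20)

```text
clock: 7.35
position: [0.5656, 0.0174, -0.0202]
tool_rot: [3.141, -0.0, 1.571]
force: [3.4, -1.5, 1.2]
grip_width: 0.0792
```

carry_out(targets=[[0, 0, 0, 0, 0, 0, 20], [0, 0, -5, 0, 0, 0, 20], [0, 0, -10, 0, 0, 0, 20], [0, 0, -20, 0, 0, 0, 20]])

```text
clock: 7.68
position: [0.5636, 0.0175, 0.0142]
tool_rot: [-3.138, 0.0, 1.571]
force: [-0.3, -0.6, 0.1]
grip_width: 0.0785
```

carry_out(targets=[[0, 0, -30, 0, 0, 0, 20], [0, 0, -35, 0, 0, 0, 20], [0, 0, -35, 0, 0, 0, 20], [0, -10, -30, 0, 0, 0, 0], [0, 0, 0, 0, 0, 0, 0]])

```text
clock: 8.1
position: [0.5561, 0.0178, 0.151]
tool_rot: [3.135, -0.0, 1.571]
force: [0.6, 0.5, 0.6]
grip_width: 0.0852
```

Run:
```python
from h import *
from scipy.optimize import least_squares
for n in("scene","top"):
    f=grab(n);p=pts(f);c=f["color"].astype(int);z=p[...,2]
    g=(c.sum(-1)>180)&(np.ptp(c,axis=-1)<75)
    if n=="scene": save(f,"s7.png",(220,180,310,255),8)
    for k,x,y in(("new",.563,.0175),("packed",.563,.097)):
        m=g&(np.hypot(p[...,0]-x,p[...,1]-y)<.045)&(z>.036)&(z<.06);q=p[m]
        if len(q)<10: print(n,k,len(q));continue
        h=cv2.convexHull((q[:,:2]*1000).astype(np.float32))[:,0]
        s=least_squares(lambda a:np.hypot(h[:,0]-a[0],h[:,1]-a[1])-34,[x*1e3,y*1e3],loss="soft_l1").x
        e=np.linalg.lstsq(np.c_[q[:,:2]-[x,y],np.ones(len(q))],q[:,2],rcond=None)[0]
        print(n,k,len(q),s.round(1),np.percentile(q[:,2],[50,90,97]).round(4),"tilt",e.round(3))
print(bot.observe()["position"])
```

```text
scene new 91 [563.4  19.3] [0.0402 0.0433 0.0452] tilt [-0.016  0.022  0.04 ]
scene packed 107 [560.5  97.2] [0.04   0.0435 0.0448] tilt [-0.012  0.008  0.04 ]
top new 0
top packed 17 [563.1  96.2] [0.0421 0.0459 0.0468] tilt [ 0.12  -0.282  0.052]
[0.55526985 0.01735841 0.14664106]
```

Both cups have the same rim height and stand level, about 78 mm apart, so step 1 is done. Next is the lid, going round in front of the slicer.

carry_out(targets=[[-6, -20, 0, 0, 0, 0, 0], [-10, -27, 0, 0, 0, 0, 0], [-10, -27, 0, 0, 0, 0, 0], [-10, -26, 0, 0, 0, 0, 0], [-14, -25, 0, 0, 0, 0, 0]])

```text
clock: 8.62
position: [0.428, -0.0324, 0.1441]
tool_rot: [-3.14, -0.0, 1.572]
force: [0.5, -1.2, 0.1]
grip_width: 0.0853
```

carry_out(targets=[[-30, 0, 0, 0, 0, 0, 0], [-38, 0, 0, 0, 0, 0, 0], [-38, 0, 0, 0, 0, 0, 0], [-38, 0, 0, 0, 0, 0, 0], [-38, 0, 0, 0, 0, 0, 0]])

```text
clock: 9.03
position: [0.4291, -0.2161, 0.1442]
tool_rot: [-3.14, -0.001, 1.571]
force: [0.9, -0.3, 0.1]
grip_width: 0.0852
```

carry_out(targets=[[-38, 5, 0, 0, 0, -0.44, 0], [-38, 5, 0, 0, 0, -0.44, 0], [-38, 5, 0, 0, 0, -0.45, 0], [-38, 5, 0, 0, 0, -0.45, 0], [-30, 5, 0, 0, 0, -0.44, 0]])

```text
clock: 9.45
position: [0.4699, -0.396, 0.1437]
tool_rot: [-3.14, -0.001, 1.804]
force: [0.7, 1.2, -0.2]
grip_width: 0.0854
```

carry_out(targets=[[0, 0, 0, 0, 0, 0, 0], [0, 0, 0, 0, 0, 0, 0]])

```text
clock: 9.62
position: [0.4703, -0.3937, 0.1432]
tool_rot: [-3.14, -0.002, 1.802]
force: [-0.0, 0.6, -0.1]
grip_width: 0.0851
```

```bash
python3 -c "
from h import *
print(bot.observe()['position'],bot.observe()['tool_rot'])
plan(.4605,-.4165,.06,103.3,4)"
```

```text
[ 0.47032598 -0.39373525  0.14317292] [-3.14025229e+00 -2.26190542e-03  1.80160589e+00]
[-5.0, -3.7, 20.8, 0, 0, -0.003]
[-5.0, -3.7, 20.8, 0, 0, -0.003]
[-5.0, -3.7, 20.8, 0, 0, -0.003]
[-5.0, -3.7, 20.8, 0, 0, -0.003]
```

carry_out(targets=[[-5, -4, 20, 0, 0, 0, 0], [-5, -4, 20, 0, 0, 0, 0], [-5, -4, 20, 0, 0, 0, 0], [-5, -3, 20, 0, 0, 0, 0], [0, 0, 10, 0, 0, 0, 0]])

```text
clock: 10.03
position: [0.4594, -0.4151, 0.0523]
tool_rot: [-3.139, -0.003, 1.803]
force: [0.3, -0.0, 0.4]
grip_width: 0.0853
```

carry_out(targets=[[0, 0, 10, 0, 0, 0, 0], [0, 0, 8, 0, 0, 0, 0], [0, 0, 8, 0, 0, 0, 0], [0, 0, 0, 0, 0, 0, 0]])

```text
clock: 10.37
position: [0.461, -0.4151, 0.0278]
tool_rot: [-3.141, -0.001, 1.804]
force: [0.4, 0.6, 0.3]
grip_width: 0.0853
```

Run:
```python
from h import *
print(bot.observe()["position"])
f=grab("scene");save(f,"s8.png",(320,120,440,210),6)
```

```text
[ 0.46099771 -0.41514381  0.02775583]
```

View pics/s8.png

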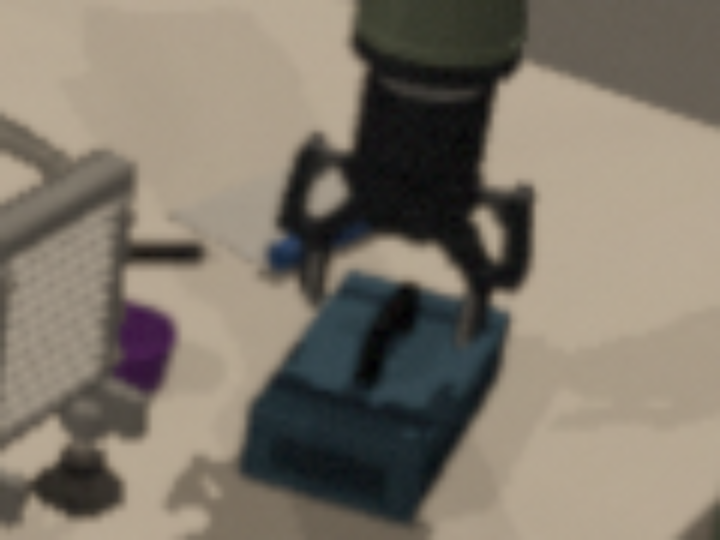

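carry_out(targets=[[0, 0, 6, 0, 0, 0, 0], [0, 0, 0, 0, 0, 0, 100], [0, 0, 0, 0, 0, 0, 150], [0, 0, 0, 0, 0, 0, 190], [0, 0, 0, 0, 0, 0, 190]], force=60)

```text
clock: 10.83
position: [0.4612, -0.4162, 0.0231]
tool_rot: [3.141, 0.0, 1.803]
force: [-0.5, -0.2, -0.4]
grip_width: 0.0386
```

carry_out(targets=[[0, 0, 0, 0, 0, 0, 230], [0, 0, 0, 0, 0, 0, 250], [0, 0, 0, 0, 0, 0, 250], [0, 0, 0, 0, 0, 0, 250]])

```text
clock: 11.17
position: [0.4611, -0.4162, 0.023]
tool_rot: [3.142, 0.0, 1.803]
force: [-1.3, -0.0, 3.1]
grip_width: 0.013
```

carry_out(targets=[[0, 0, 0, 0, 0, 0, 250], [0, 0, 0, 0, 0, 0, 250]])

```text
clock: 11.33
position: [0.4611, -0.4162, 0.023]
tool_rot: [3.142, 0.0, 1.803]
force: [-2.1, -0.4, 4.8]
grip_width: 0.0132
```

carry_out(targets=[[0, 0, -8, 0, 0, 0, 250], [0, 0, -17, 0, 0, 0, 250], [0, 0, -27, 0, 0, 0, 250], [0, 0, -27, 0, 0, 0, 250], [0, 0, -26, 0, 0, 0, 250]])

```text
clock: 11.75
position: [0.4609, -0.4157, 0.1292]
tool_rot: [-3.141, -0.001, 1.804]
force: [0.1, 0.1, -3.7]
grip_width: 0.0132
```

```bash
python3 -c "
from h import *
s=bot.observe();print(s['position'],s['tool_rot'],s['force'],s['moment'],s['grip_width'])
plan(.415,-.26,.128,90.5,6)
plan(.415,.035,.128,90.5,10,(.415,-.26,.128,90.5))
plan(.565,.0572,.128,90.5,5,(.415,.035,.128,90.5))"
```

```text
[ 0.46090647 -0.41565495  0.12922339] [-3.14142459e+00 -6.67891554e-04  1.80363755e+00] [ 0.06748513  0.05583419 -3.67295862] [-0.09633659 -0.01976223  0.02759149] 0.013212594949371945
[27.0, -1.5, 0.2, 0, 0, 0.357]
[26.9, -2.5, 0.2, 0, 0, 0.357]
[26.8, -3.5, 0.2, 0, 0, 0.357]
[26.7, -4.5, 0.2, 0, 0, 0.357]
[26.5, -5.5, 0.2, 0, 0, 0.357]
[26.3, -6.4, 0.2, 0, 0, 0.357]
[29.5, 0.3, -0.0, 0, 0, -0.0]
[29.5, 0.3, -0.0, 0, 0, -0.0]
[29.5, 0.3, -0.0, 0, 0, -0.0]
[29.5, 0.3, -0.0, 0, 0, -0.0]
[29.5, 0.3, -0.0, 0, 0, -0.0]
[29.5, 0.3, -0.0, 0, 0, -0.0]
[29.5, 0.3, -0.0, 0, 0, -0.0]
[29.5, 0.3, -0.0, 0, 0, -0.0]
[29.5, 0.3, -0.0, 0, 0, -0.0]
[29.5, 0.3, -0.0, 0, 0, -0.0]
[4.2, 30.0, -0.0, 0, 0, -0.0]
[4.2, 30.0, -0.0, 0, 0, -0.0]
[4.2, 30.0, -0.0, 0, 0, -0.0]
[4.2, 30.0, -0.0, 0, 0, -0.0]
[4.2, 30.0, -0.0, 0, 0, -0.0]
```

carry_out(targets=[[20, -2, 0, 0, 0, 0.357, 250], [28, -3, 0, 0, 0, 0.357, 250], [28, -4, 0, 0, 0, 0.357, 250], [28, -5, 0, 0, 0, 0.357, 250], [28, -5, 0, 0, 0, 0.357, 250]])

```text
clock: 12.17
position: [0.4213, -0.2872, 0.1281]
tool_rot: [-3.141, -0.0, 1.614]
force: [1.1, 0.4, -2.9]
grip_width: 0.0131
```

carry_out(targets=[[28, -5, 0, 0, 0, 0.357, 250], [29, 0, 0, 0, 0, 0, 250], [29, 0, 0, 0, 0, 0, 250], [29, 0, 0, 0, 0, 0, 250], [29, 0, 0, 0, 0, 0, 250]])

```text
clock: 12.58
position: [0.4146, -0.1433, 0.1282]
tool_rot: [3.141, 0.0, 1.579]
force: [1.1, 0.7, -2.8]
grip_width: 0.013
```

carry_out(targets=[[29, 0, 0, 0, 0, 0, 250], [29, 0, 0, 0, 0, 0, 250], [29, 0, 0, 0, 0, 0, 250], [29, 0, 0, 0, 0, 0, 250], [29, 0, 0, 0, 0, 0, 250]])

```text
clock: 13.0
position: [0.4134, 0.0017, 0.1282]
tool_rot: [3.141, 0.0, 1.579]
force: [2.1, 0.2, -2.7]
grip_width: 0.0132
```

carry_out(targets=[[26, 0, 0, 0, 0, 0, 250], [0, 0, 0, 0, 0, 0, 250]])

```text
clock: 13.17
position: [0.4136, 0.031, 0.1283]
tool_rot: [3.141, -0.002, 1.584]
force: [-0.7, 1.1, -3.5]
grip_width: 0.013
```

```bash
python3 -c "
from h import *
s=bot.observe();print(s['position'],s['tool_rot'])
plan(.565,.0572,.128,90.5,5)"
```

```text
[0.41359804 0.03098113 0.12834832] [ 3.14055748e+00 -1.57849444e-03  1.58440908e+00]
[4.8, 30.3, 0.1, 0, 0, 0.009]
[4.9, 30.3, 0.1, 0, 0, 0.009]
[4.9, 30.3, 0.1, 0, 0, 0.009]
[4.9, 30.3, 0.1, 0, 0, 0.009]
[4.9, 30.3, 0.1, 0, 0, 0.009]
```

carry_out(targets=[[5, 22, 0, 0, 0, 0, 250], [5, 33, 0, 0, 0, 0, 250], [5, 33, 0, 0, 0, 0, 250], [5, 33, 0, 0, 0, 0, 250], [5, 22, 0, 0, 0, 0, 250]])

```text
clock: 13.58
position: [0.5588, 0.0527, 0.128]
tool_rot: [3.141, -0.0, 1.579]
force: [-0.4, -0.1, -3.8]
grip_width: 0.0131
```

carry_out(targets=[[1, 8, 0, 0, 0, 0, 250], [0, 0, 0, 0, 0, 0, 250], [0, 0, 0, 0, 0, 0, 250]])

```text
clock: 13.83
position: [0.5635, 0.0534, 0.1275]
tool_rot: [-3.14, 0.0, 1.579]
force: [-0.8, -0.2, -3.1]
grip_width: 0.0133
```

Run:
```python
from h import *
s=bot.observe();print(s['position'],s['tool_rot'])
for n in("top","scene"):
    f=grab(n);p=pts(f);c=f["color"].astype(int);z=p[...,2]
    if n=="scene": save(f,"s9.png",(170,90,350,240),4)
    b=(c[...,2]>c[...,0]+8)
    m=b&(np.hypot(p[...,0]-.565,p[...,1]-.057)<.14)&(z>.145)&(z<.175);q=p[m]
    R=cv2.minAreaRect((q[:,:2]*1000).astype(np.float32));print(n,len(q),np.round(R[0],1),np.round(R[1],1),round(R[2],2),np.median(q,0).round(4),q.min(0).round(4),q.max(0).round(4))
    e=np.linalg.lstsq(np.c_[q[:,:2],np.ones(len(q))],q[:,2],rcond=None)[0];print(e.round(3))
```

```text
[0.56346595 0.05342386 0.12753933] [-3.14035900e+00  1.01850658e-04  1.57925297e+00]
top 189 [563.1  52.2] [ 79.4 195.5] 9.11 [ 0.5817 -0.0325  0.155 ] [ 0.5098 -0.0416  0.1476] [0.6152 0.1433 0.1608]
[-0.01  -0.001  0.16 ]
scene 1136 [561.2  55.3] [113.2 189.9] 1.35 [0.5429 0.0828 0.1545] [ 0.5035 -0.0406  0.1451] [0.6157 0.151  0.1733]
[ 0.016 -0.008  0.146]
```

View pics/s9.png

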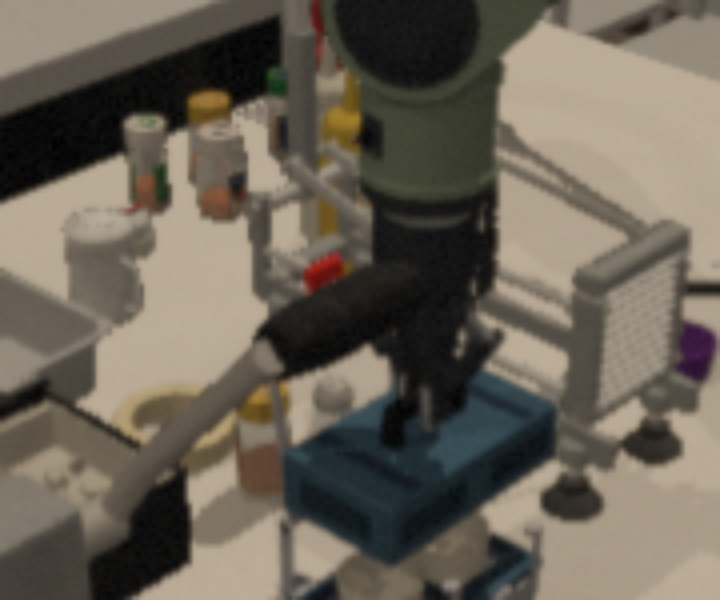

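carry_out(targets=[[4, 1.5, 0, 0, 0, 0, 250], [0, 0, 18, 0, 0, 0, 250], [0, 0, 22, 0, 0, 0, 250], [0, 0, 18, 0, 0, 0, 250], [0, 0, 10, 0, 0, 0, 250]])

```text
clock: 14.35
position: [0.5646, 0.0575, 0.0583]
tool_rot: [-3.14, 0.0, 1.579]
force: [-1.1, 0.5, -4.1]
grip_width: 0.0127
```

carry_out(targets=[[0, 0, 6, 0, 0, 0, 250], [0, 0, 0, 0, 0, 0, 250], [0, 0, 0, 0, 0, 0, 250]])

```text
clock: 14.6
position: [0.566, 0.0577, 0.0544]
tool_rot: [3.141, -0.0, 1.579]
force: [-0.1, -0.9, -3.6]
grip_width: 0.013
```

Run:
```python
from h import *
s=bot.observe();print(s['position'],s['tool_rot'],s['force'])
f=grab("scene");p=pts(f);c=f["color"].astype(int);z=p[...,2]
m=(c[...,2]>c[...,0]+8)&(np.hypot(p[...,0]-.565,p[...,1]-.057)<.14)
np.savez("s10.npz",p=p,c=c)
q=p[m&(z>.07)&(z<.09)]
R=cv2.minAreaRect((q[:,:2]*1000).astype(np.float32));print(np.round(R[0],1),np.round(R[1],1),round(R[2],2),q.min(0).round(4),q.max(0).round(4),np.median(q[:,2]))
# front wall of lid vs carrier front edge
for z0,z1 in((.035,.06),(.004,.011)):
    q=p[m&(z>z0)&(z<z1)&(p[...,0]<.53)];
    if len(q): print(z0,len(q),np.median(q,0).round(4),q.min(0).round(4),q.max(0).round(4))
    q=p[m&(z>z0)&(z<z1)&(p[...,1]>.13)];
    if len(q): print(z0,len(q),np.median(q,0).round(4),q.min(0).round(4),q.max(0).round(4))
```

```text
[0.56603889 0.05769986 0.05440848] [ 3.14111298e+00 -1.26237478e-04  1.57909245e+00] [-0.14483707 -0.90675645 -3.6066291 ]
[566.7  60.9] [119.7 193. ] 1.49 [ 0.5056 -0.0357  0.07  ] [0.6265 0.1564 0.0866] 0.08101920681570457
0.035 203 [0.5106 0.0978 0.0471] [ 0.5063 -0.0319  0.0351] [0.5297 0.1542 0.06  ]
0.035 182 [0.5493 0.1511 0.0481] [0.5069 0.1306 0.0353] [0.6121 0.1565 0.0598]
0.004 96 [0.5157 0.045  0.0091] [ 0.4832 -0.0317  0.004 ] [0.5236 0.1342 0.011 ]
0.004 11 [0.6118 0.1354 0.0095] [0.5084 0.1317 0.0076] [0.6216 0.1494 0.0107]
```

carry_out(targets=[[0, 0, 5, 0, 0, 0, 250], [0, 0, 4, 0, 0, 0, 250], [0, 0, 2, 0, 0, 0, 250], [0, 0, 2, 0, 0, 0, 250], [0, 0, 0, 0, 0, 0, 250]])

```text
clock: 15.07
position: [0.5656, 0.0575, 0.0404]
tool_rot: [-3.141, 0.0, 1.579]
force: [0.2, -0.4, -3.1]
grip_width: 0.0132
```

carry_out(targets=[[0, 0, 2, 0, 0, 0, 250], [0, 0, 1.5, 0, 0, 0, 250], [0, 0, 0, 0, 0, 0, 250]])

```text
clock: 15.32
position: [0.5657, 0.0575, 0.037]
tool_rot: [-3.141, 0.0, 1.579]
force: [-0.8, -0.4, -2.1]
grip_width: 0.013
```

Passed over the upstand with no jam (force unchanged). Last millimetres.

carry_out(targets=[[0, 0, 1, 0, 0, 0, 250], [0, 0, 0.7, 0, 0, 0, 250], [0, 0, 0, 0, 0, 0, 250]])

```text
clock: 15.57
position: [0.5658, 0.0575, 0.0355]
tool_rot: [-3.142, -0.0, 1.579]
force: [0.1, 0.0, -3.1]
grip_width: 0.0131
```

carry_out(targets=[[0, 0, 0.5, 0, 0, 0, 250], [0, 0, 0.5, 0, 0, 0, 250], [0, 0, 0, 0, 0, 0, 250]])

```text
clock: 15.82
position: [0.5657, 0.0575, 0.0349]
tool_rot: [-3.142, 0.0, 1.579]
force: [-3.1, -0.4, 4.5]
grip_width: 0.0129
```

carry_out(targets=[[0, 0, 0, 0, 0, 0, 220], [0, 0, 0, 0, 0, 0, 180], [0, 0, 0, 0, 0, 0, 150], [0, 0, 0, 0, 0, 0, 130], [0, 0, 0, 0, 0, 0, 130]], force=20)

```text
clock: 16.23
position: [0.5659, 0.0575, 0.0346]
tool_rot: [3.141, -0.0, 1.579]
force: [-0.5, 0.4, 0.0]
grip_width: 0.0417
```

carry_out(targets=[[0, 0, -10, 0, 0, 0, 130], [0, 0, -25, 0, 0, 0, 130], [0, 0, -35, 0, 0, 0, 130], [0, -20, -35, 0, 0, 0, 130], [0, -25, -25, 0, 0, 0, 130]])

```text
clock: 16.65
position: [0.5216, 0.0576, 0.1676]
tool_rot: [3.139, -0.001, 1.579]
force: [0.3, -0.2, 0.3]
grip_width: 0.0419
```

Run:
```python
from h import *
s=bot.observe();print(s['position'],s['tool_rot'],s['force'])
for n in("top","scene"):
    f=grab(n);p=pts(f);c=f["color"].astype(int);z=p[...,2]
    m=(c[...,2]>c[...,0]+8)&(np.hypot(p[...,0]-.565,p[...,1]-.057)<.14)
    q=p[m&(z>.055)&(z<.072)]
    R=cv2.minAreaRect((q[:,:2]*1000).astype(np.float32));print(n,len(q),np.round(R[0],1),np.round(R[1],1),round(R[2],2),q.min(0).round(4),q.max(0).round(4),np.median(q[:,2]))
    e=np.linalg.lstsq(np.c_[q[:,:2]-[.565,.057],np.ones(len(q))],q[:,2],rcond=None)[0];print(e.round(3))
    r=(c[...,0]>90)&(c[...,1]<60)&(np.hypot(p[...,0]-.66,p[...,1]-.057)<.06)&(z>.15)&(z<.3);q=p[r];print("tab",len(q),q.mean(0).round(4),q.min(0).round(4),q.max(0).round(4)) if r.any() else print("no tab")
```

```text
[0.5216019  0.05759539 0.16756448] [ 3.13902743e+00 -7.99107085e-04  1.57884796e+00] [ 0.27172795 -0.21198524  0.26961499]
top 456 [565.2  56.3] [105.6 186.6] 0.19 [ 0.5126 -0.0371  0.0554] [0.6182 0.1497 0.0688] 0.06251002021857988
[-0.005 -0.003  0.062]
tab 59 [0.6582 0.0568 0.2552] [0.6499 0.0401 0.2112] [0.6628 0.0754 0.261 ]
scene 1192 [560.5  59.3] [191.1 111.5] 89.76 [ 0.505  -0.0363  0.0551] [0.6166 0.1547 0.0685] 0.061766583017619836
[ 0.006 -0.002  0.062]
tab 51 [0.654  0.0617 0.2529] [0.6459 0.0417 0.2429] [0.6615 0.0801 0.2589]
```

The lid is home: centre (565,56), level, top at the expected height. Now close the fingers and go over and behind the red tab.

carry_out(targets=[[0, 0, -25, 0, 0, 0, 255], [0, 0, -35, 0, 0, 0, 255], [0, 0, -30, 0, 0, 0, 255], [0, 20, 0, 0, 0, 0, 255], [0, 30, 0, 0, 0, 0, 255]])

```text
clock: 17.17
position: [0.5713, 0.0575, 0.2575]
tool_rot: [3.138, 0.0, 1.579]
force: [0.0, -0.7, 0.0]
grip_width: -0.0004
```

carry_out(targets=[[0, 32, 0, 0, 0, 0, 255], [0, 32, 0, 0, 0, 0, 255], [0, 32, 0, 0, 0, 0, 255], [0, 26, 0, 0, 0, 0, 255], [0, 0, 0, 0, 0, 0, 255]])

```text
clock: 17.58
position: [0.6958, 0.0584, 0.253]
tool_rot: [-3.141, -0.0, 1.578]
force: [0.5, 1.1, 1.3]
grip_width: -0.0004
```

Run:
```python
from h import *
s=bot.observe();print(s['position'],s['tool_rot'],s['force'],s['grip_width'])
f=grab("scene");p=pts(f);c=f["color"].astype(int);z=p[...,2]
save(f,"s11.png",(210,90,310,190),6)
m=(c.sum(-1)<200)&(np.hypot(p[...,0]-s['position'][0],p[...,1]-s['position'][1])<.05)&(z>.22)&(z<.36)
q=p[m];i=np.argsort(q[:,2])[:25];print(len(q),q[i].round(3)[::3].tolist())
```

```text
[0.69582434 0.0583562  0.25297948] [-3.14078032e+00 -4.39447507e-04  1.57827569e+00] [0.51025986 1.06525696 1.25532883] -0.000400053784796433
309 [[0.654, 0.072, 0.242], [0.651, 0.058, 0.244], [0.654, 0.072, 0.245], [0.651, 0.046, 0.246], [0.653, 0.052, 0.247], [0.654, 0.072, 0.249], [0.653, 0.048, 0.249], [0.649, 0.064, 0.25], [0.652, 0.062, 0.252]]
```

View pics/s11.png

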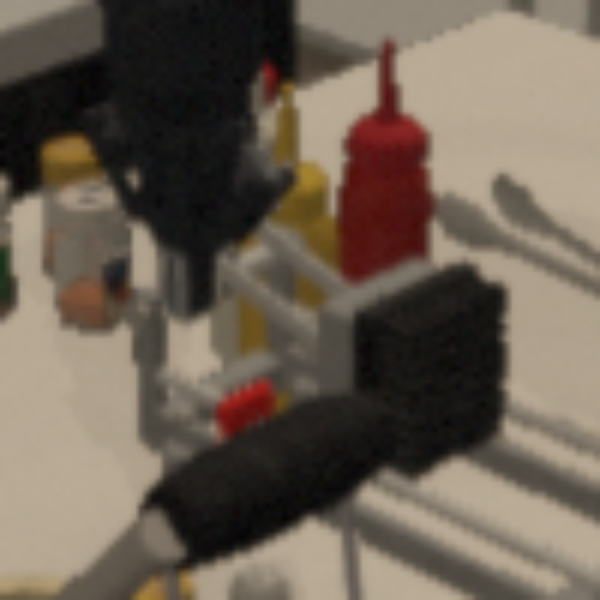

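The closed fingertips are at crop px (190,315), up behind the red tab at (245,405). I'll read off the tip height there.

Run:
```python
from h import *
f=grab("scene");p=pts(f);c=f["color"]
for v in range(128,146,1): print(v,[tuple(p[v,u].round(3).tolist()) for u in (238,240,242,244)])
```

```text
128 [(0.696, 0.068, 0.335), (0.685, 0.071, 0.34), (0.677, 0.071, 0.342), (0.675, 0.064, 0.341)]
129 [(0.693, 0.071, 0.334), (0.684, 0.072, 0.337), (0.678, 0.07, 0.339), (0.67, 0.07, 0.341)]
130 [(0.695, 0.069, 0.329), (0.685, 0.071, 0.333), (0.68, 0.068, 0.334), (0.668, 0.072, 0.339)]
131 [(0.701, 0.063, 0.322), (0.685, 0.071, 0.33), (0.68, 0.069, 0.331), (0.664, 0.076, 0.339)]
132 [(0.695, 0.069, 0.323), (0.684, 0.072, 0.328), (0.68, 0.068, 0.328), (0.667, 0.073, 0.334)]
133 [(0.695, 0.07, 0.32), (0.688, 0.069, 0.322), (0.681, 0.067, 0.324), (0.68, 0.061, 0.322)]
134 [(0.696, 0.069, 0.316), (0.683, 0.073, 0.322), (0.685, 0.064, 0.318), (0.68, 0.061, 0.319)]
135 [(0.695, 0.07, 0.314), (0.688, 0.069, 0.316), (0.686, 0.063, 0.315), (0.684, 0.057, 0.313)]
136 [(0.696, 0.069, 0.31), (0.686, 0.071, 0.314), (0.681, 0.068, 0.315), (0.68, 0.061, 0.312)]
137 [(0.697, 0.068, 0.306), (0.687, 0.07, 0.31), (0.682, 0.067, 0.311), (0.678, 0.063, 0.311)]
138 [(0.695, 0.07, 0.304), (0.688, 0.069, 0.306), (0.683, 0.065, 0.307), (0.68, 0.061, 0.306)]
139 [(0.697, 0.069, 0.3), (0.689, 0.069, 0.303), (0.685, 0.064, 0.302), (0.681, 0.06, 0.303)]
140 [(0.696, 0.07, 0.298), (0.687, 0.07, 0.3), (0.683, 0.066, 0.3), (0.682, 0.059, 0.298)]
141 [(0.698, 0.068, 0.293), (0.688, 0.07, 0.297), (0.687, 0.062, 0.295), (0.679, 0.062, 0.297)]
142 [(0.695, 0.071, 0.292), (0.689, 0.068, 0.293), (0.681, 0.068, 0.295), (0.683, 0.058, 0.291)]
143 [(1.106, -0.318, -0.003), (0.689, 0.069, 0.29), (0.686, 0.063, 0.289), (1.089, -0.338, -0.004)]
144 [(1.095, -0.307, 0.001), (1.092, -0.316, -0.001), (1.086, -0.322, -0.002), (1.083, -0.332, -0.004)]
145 [(1.091, -0.303, -0.001), (1.087, -0.311, -0.003), (1.086, -0.322, -0.006), (1.076, -0.324, -0.003)]
```

carry_out(targets=[[0, 0, 20, 0, 0, 0, 255], [0, 0, 20, 0, 0, 0, 255], [0, 0, 13, 0, 0, 0, 255], [0, -10, 0, 0, 0, 0, 255], [0, -14, 0, 0, 0, 0, 255]])

```text
clock: 18.1
position: [0.6681, 0.0582, 0.2007]
tool_rot: [-3.14, 0.0, 1.579]
force: [2.7, -0.1, 1.0]
grip_width: -0.0002
```

carry_out(targets=[[0, -16, 0, 0, 0, 0, 255], [0, -16, 0, 0, 0, 0, 255], [0, -16, 0, 0, 0, 0, 255], [0, -17, 4, 0, 0, 0, 255], [0, -17, 4, 0, 0, 0, 255]])

```text
clock: 18.52
position: [0.5859, 0.0576, 0.1942]
tool_rot: [3.14, 0.0, 1.579]
force: [1.7, -0.2, -0.0]
grip_width: -0.0001
```

```bash
cat >> h.py <<'E'
def clamp():
    s=bot.observe();print(s['position'].round(4),s['force'].round(1))
    for n in("scene","top"):
        f=grab(n);p=pts(f);c=f["color"].astype(int);z=p[...,2]
        r=(c[...,0]>85)&(c[...,1]<60)&(c[...,2]<70)&(np.abs(p[...,1]-.057)<.04)&(p[...,0]>.4)&(p[...,0]<.68)&(z>.04)&(z<.3);q=p[r]
        if len(q)>3:
            m=np.median(q,0);e=q[np.argmax(np.hypot(q[:,0]-.633,q[:,2]-.0685))]
            print(n,len(q),m.round(4),q.min(0).round(4),q.max(0).round(4),"q~",np.arctan2(m[2]-.0685,.633-m[0]).round(3))
        else: print(n,"no tab",len(q))
E
python3 -c "
from h import *
clamp()"
```

```text
[0.5859 0.0576 0.1942] [ 1.7 -0.2 -0. ]
scene 78 [0.566  0.0698 0.2364] [0.5556 0.0442 0.2024] [0.5805 0.0779 0.2496] q~ 1.191
top no tab 0
```

carry_out(targets=[[0, -14, 8, 0, 0, 0, 255], [0, -14, 9, 0, 0, 0, 255], [0, -14, 10, 0, 0, 0, 255], [0, -13, 11, 0, 0, 0, 255], [0, -12, 12, 0, 0, 0, 255]])

```text
clock: 19.03
position: [0.5197, 0.0572, 0.1439]
tool_rot: [3.14, -0.0, 1.579]
force: [0.7, 0.6, 0.3]
grip_width: 0.0001
```

carry_out(targets=[[0, -11, 13, 0, 0, 0, 255], [0, -9, 15, 0, 0, 0, 255], [0, -8, 15, 0, 0, 0, 255], [0, -5, 12, 0, 0, 0, 255], [0, -4, 11, 0, 0, 0, 255]])

```text
clock: 19.45
position: [0.4828, 0.0569, 0.0773]
tool_rot: [3.141, -0.0, 1.579]
force: [0.8, 0.2, 0.2]
grip_width: -0.0003
```

```bash
python3 -c "
from h import *
clamp()"
```

```text
[0.4828 0.0569 0.0773] [0.8 0.2 0.2]
scene 106 [0.4642 0.0666 0.1117] [0.4428 0.0417 0.0991] [0.4984 0.0774 0.1211] q~ 0.251
top no tab 0
```

carry_out(targets=[[0, -4, 9, 0, 0, 0, 255], [0, -3, 9, 0, 0, 0, 255], [0, 0, 6, 0, 0, 0, 255], [0, 0, 0, 0, 0, 0, 255]])

```text
clock: 19.88
position: [0.4756, 0.0568, 0.053]
tool_rot: [-3.141, 0.0, 1.579]
force: [-0.4, 0.4, 1.0]
grip_width: 0.0
```

carry_out(targets=[[0, 0, 4, 0, 0, 0, 255], [0, 0, 4, 0, 0, 0, 255], [0, 0, 3, 0, 0, 0, 255], [0, 0, 2, 0, 0, 0, 255], [0, 0, 0, 0, 0, 0, 255]])

```text
clock: 20.3
position: [0.4759, 0.0568, 0.0403]
tool_rot: [-3.141, -0.0, 1.579]
force: [0.1, -1.3, -0.2]
grip_width: -0.0002
```

carry_out(targets=[[0, 0, 2, 0, 0, 0, 255], [0, 0, 1, 0, 0, 0, 255], [0, 0, 1, 0, 0, 0, 255], [0, 0, 0, 0, 0, 0, 255]])

```text
clock: 20.63
position: [0.4762, 0.0568, 0.0376]
tool_rot: [3.141, 0.0, 1.579]
force: [-7.5, -0.6, 29.2]
grip_width: 0.0
```

```bash
python3 -c "
from h import *
clamp()"
```

```text
[0.4762 0.0568 0.0376] [-7.5 -0.6 29.2]
scene 112 [0.4593 0.0676 0.0696] [0.4384 0.0424 0.0552] [0.5088 0.0768 0.0799] q~ 0.006
top no tab 0
```

It snapped through and bottomed out at 29 N. Back off and check.

carry_out(targets=[[0, 0, -4, 0, 0, 0, 255], [0, 0, -15, 0, 0, 0, 255], [0, 0, -30, 0, 0, 0, 255], [0, 0, -35, 0, 0, 0, 255], [0, -15, -35, 0, 0, 0, 255]])

```text
clock: 21.15
position: [0.4619, 0.057, 0.1569]
tool_rot: [3.141, -0.001, 1.579]
force: [-1.0, -0.8, 0.5]
grip_width: 0.0
```

carry_out(targets=[[-30, 0, -20, 0, 0, 0, 255], [-35, 0, 0, 0, 0, 0, 255], [-35, 0, 0, 0, 0, 0, 255], [-35, 0, 0, 0, 0, 0, 255], [-20, 0, 0, 0, 0, 0, 255]])

```text
clock: 21.57
position: [0.4616, -0.1021, 0.1758]
tool_rot: [3.141, 0.001, 1.576]
force: [0.4, -0.9, 0.5]
grip_width: -0.0002
```

Run:
```python
from h import *
clamp()
A=np.load("top0.npz");B=np.load("scene0.npz")
for n,o in(("top",A),("scene",B)):
    f=grab(n);p=pts(f);c=f["color"].astype(int);z=p[...,2]
    m=(c[...,2]>c[...,0]+8)&(np.hypot(p[...,0]-.565,p[...,1]-.057)<.14);q=p[m&(z>.055)&(z<.072)]
    R=cv2.minAreaRect((q[:,:2]*1000).astype(np.float32));print(n,"lid",np.round(R[0],1),np.round(R[1],1),round(R[2],2),np.median(q[:,2]).round(4))
    # prongs before / after
    for k,P in(("old",o["p"]),("new",p)):
        for y in(.010,.104):
            q=P[(np.abs(P[...,1]-y)<.012)&(P[...,0]>.46)&(P[...,0]<.503)&(P[...,2]>.062)&(P[...,2]<.095)]
            print(n,k,y,len(q),np.median(q,0).round(4) if len(q) else "",q[:,2].max().round(4) if len(q) else "")
    # crossbar height outside tab, arms
    for nm,x0,x1,y0,y1 in(("bar",.488,.502,.03,.036),("armL",.52,.6,.112,.126),("armR",.52,.6,-.012,.002)):
        q=p[(p[...,0]>x0)&(p[...,0]<x1)&(p[...,1]>y0)&(p[...,1]<y1)&(z>.04)&(z<.12)&~m];
        if len(q)>3: print(nm,len(q),np.median(q,0).round(4),np.polyfit(q[:,0],q[:,2],1).round(3))
    # bystanders: depth change map at shaker, mill, jar, timer
    d=np.abs(p[...,2]-o["p"][...,2])
    if n=="top":
        for nm,(u,v) in dict(timer=(199,355),shaker=(193,263),mill=(422,234),jar=(392,222)).items():
            s=np.s_[int(v/1.4)-12:int(v/1.4)+12,int(u/1.4)-12:int(u/1.4)+12]
            print(nm,np.nanmedian(d[s]).round(4),np.abs(c[s]-o["c"][s].astype(int)).mean().round(1))
```

```text
[ 0.4616 -0.1021  0.1758] [ 0.4 -0.9  0.5]
scene 127 [0.4692 0.0639 0.0702] [0.4388 0.0333 0.0627] [0.4979 0.0758 0.0747] q~ 0.01
top 160 [0.4771 0.0572 0.0716] [0.4425 0.0384 0.0642] [0.4942 0.0723 0.0789] q~ 0.02
top lid [564.9  56.3] [105.7 186.5] 0.39 0.0627
top old 0.01 16 [0.4897 0.0089 0.0781] 0.083
top old 0.104 18 [0.4886 0.102  0.0774] 0.0824
top new 0.01 38 [0.4937 0.009  0.0724] 0.0812
top new 0.104 39 [0.4927 0.1029 0.0716] 0.0844
bar 6 [0.4945 0.0325 0.0689] [ 0.385 -0.121]
armL 114 [0.5612 0.1186 0.0696] [-0.016  0.077]
armR 116 [ 0.5588 -0.0043  0.0684] [0.012 0.061]
timer 0.0023 5.0
shaker 0.0022 5.5
mill 0.0027 5.8
jar 0.0023 5.0
scene lid [562.7  59.8] [107.8 190.4] 1.02 0.0617
scene old 0.01 21 [0.4835 0.012  0.075 ] 0.0815
scene old 0.104 20 [0.4832 0.1058 0.0745] 0.0802
scene new 0.01 29 [0.4866 0.0119 0.0708] 0.0791
scene new 0.104 30 [0.4865 0.1082 0.0733] 0.0824
bar 5 [0.4903 0.0333 0.0683] [ 0.373 -0.115]
armL 71 [0.5589 0.1217 0.0681] [0.005 0.065]
armR 45 [ 0.5504 -0.0024  0.0681] [0.021 0.056]
```

```bash
python3 -c "
from workcell import bot
print(bot.job_done())"
```

```text
the job is handed in; nothing more can be done
None
```

The carrier is packed, lidded and clamped, and I handed the job in with the clock at about 22 s of 72 s; no verdict is reported. I set the loose ramekin in the empty bay, lowered the lid onto the ledge, then swung the clamp over and pressed the tab until it snapped.

**Last checks:**
- **Ramekins:** After release both rims were at the same height, level, and about 78 mm apart. They could not be seen once the lid was on.
- **Lid:** Centred within about 1 mm by the top camera and turned less than about 0.5°. Its top is at 62.7 mm against 64 mm expected, which is within camera error. The scene camera reads it 2–3 mm away, its usual offset.
- **Clamp:** The tab position gives 0.01–0.02 rad, under the 0.03 limit. The arms lie flat at 68–70 mm, and the crossbar is at 68.5 mm, below the prong tops.
- **Strap:** I did not measure its angle directly. The prongs show no outward shift beyond about 4 mm of camera noise.
- **Bystanders:** The timer, shaker, mill and spice jar look unchanged. The gripper is clear of everything.

**What disagreed:**
- **Tool height:** The fingertips were really about 36–56 mm above the reported TCP height, depending on how far they were open. I worked from the camera and contact forces instead.
- **Ramekin placing:** The fingertips seem to have touched the upstand first, and the force reached about 62 N for a moment. I backed off and released the ramekin about 3–4 mm above the bay floor, so it settled that last bit on its own.

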